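# Clamp a battery cell with a reversible ratchet handle

### The arm

A 7-joint arm with a two-finger parallel gripper is mounted at the origin on the work surface. World frame = base frame: x ahead of the robot, y to its left, z up, the work surface at z = 0. Lengths are in m, angles in rad, forces in N, time in s.
With the tool pointing down it reaches from about 0.4 to 0.85 m from the base axis. Payload 6.9 kg.
Tool frame: the origin (TCP) lies at the very end of the fingers, on their centre line; the grasp point (between the pads) lies 19 mm behind it; z points along the fingers, x is the direction in which the jaws open and shut, and the axes are right-handed (so a half turn about z gives the same grasp; the last joint's range is limited). The gripper opens to 85 mm and grips with 20 to 120 N. Pads are 22 mm wide; open, the fingers measure 114 mm over their backs; the gripper's body (76 mm by 85 mm) begins 54 mm behind the grasp point. The pads swing forward as they close: fully open they stand 13 mm farther back than shut.
Start: joints at [-1.21, 0.507, -0.238, 1.5, 0.126, 1.149, -0.155], TCP at [0.158, 0.605, 0.231] pointing down, gripper open.
Joint ranges: [-3.08, 3.08], [-0.24, 2.05], [-1.43, 1.35], [0, 2.5], [-1.52, 4.66], [0.17, 1.96], [-2.89, 2.89]. Speed limits (rad/s): [2.39, 2.39, 3.14, 3.14, 3.14, 3.14, 3.14].

### API

Orientations are given as a unit quaternion [w, x, y, z].
In Python, from cell import * gives the robot as it stands. The module is installed in compiled form; this text tells all that it offers.
- The arm moves only by the tool jog_arm, never from a script. Its argument "commands" is a list that holds one entry, the list of rows, each a list of 7 numbers: the opening, from 0 (shut) to 1 (fully open), then the shift along the tool's x, y, z in m, then the turn, a rotation vector about the tool's x, y, z in degrees. In form: [[[fingers, tx, ty, tz, ax, ay, az], ...]]. A call has exactly 5 rows; each row is the pose to reach, as a shift and turn from the pose measured when the call began, along the tool's axes at that moment; what a row does not reach only later rows make up. A row lasts 1/12 s, in which the tool goes at most 41.7 mm and 7.16 degrees, less where a joint would pass 70% of its speed; a pose out of reach is approached as far as the arm can. A call with a gripper value outside its range is refused whole. The fingers move at their own pace and stop on an object; "force" is the grip in N (left out, the last holds). Time passes only in rows, so rows that repeat a pose let the fingers close, or fill a call up. It gives the time, the measured TCP pose, the force and the opening at its end, in the units of the state.
- state(): the state, without advancing time (a new reading comes with each control period).
- read_camera(name): name is "side" or "top"; returns (picture, depth): 420x560x3 uint8, red, green, blue; 420x560 float32, m along the optical axis (not along the pixel's ray), 0 where there is no reading.
- camera_params(name): a dict with "camera_matrix" (3x3 intrinsics, pixels), "world_from_camera" (4x4, takes a point from camera to world coordinates). Camera axes: x right, y down, z forward; pixel columns grow to the right and rows downward; lengths in m; the calibration is good to about 2 mm. A picture is of the moment at which its call begins. camera_params takes no time and is no camera call.
- finish_job(): hands the job in, once; it reports no verdict.
Trained networks look in the newest picture that a camera, given by its name, has taken for a name from the list of things; names that differ only in an ending like _2 or _b are one class to them, and where a whole thing is asked for, a point or a joint stands for the part that bears it (a point fixed in the world has none). Each returns a list of dicts, best first, with "conf" (0 to 1); they miss things now and then, are a little off and sometimes report something else, mostly with a low value. They report only what shows in the picture. A call takes as long as a camera call.
- look_for(camera, label): "location" ([x, y, z] in m, in world coordinates, good to about 4 mm: the middle of the surface that is visible of it).
- tip_of(camera, label): "location" ([x, y, z] in m, in world coordinates, good to about 4 mm: a listed point, or the origin of a listed thing).
The state is a dict: "t": time; "joints": joint angles; "joint_velocities": joint speeds; "joint_torque": joint torques, N m; "position": TCP position; "orientation": TCP orientation; "ft_force": force on the tool from outside, world axes, zero at the start; "moment": the same for the moment, N m; "width": finger opening in m.
Only numpy, scipy, OpenCV 4.12 (cv2) and the standard library are available. Lean on these libraries where they do the work, as an engineer would, in place of code of your own. Each camera call takes 0.05 s, during which the arm holds its last target.

### The job

Clamp the blue battery cell in the ratchet fixture: flip the red direction fin fully over to the tightening side, then swing the ratchet handle back and forth by its black knob until the orange pad holds the cell firmly against the end stop. Go by feel: the knob takes about 12 N while it drives the pad freely; stop when it takes about 17 N, for 20 N is too tight. Leave the fin on tighten, let go, and do not touch the cell or disturb the cup, the board and the connector.

Things in the scene. Friction and masses are not known exactly. Their poses are not given: they have to be found in the camera images.
- fixture: Clamping fixture fixed to the desk: aluminium plate 240 x 180 x 10 mm, grey gearbox (72 x 80 mm, top 50 mm high) and on it an 16-tooth ratchet wheel, 60 mm wide, axis vertical. Origin on the desk below the wheel's axis; z up, x = clamping direction (within 0.3 rad of away from the robot), y to the left of x. The wheel is stiff, holds where left, and drives the pad 10 mm per rad.
- handle (a joint): Handle's swing about the wheel's axis, -0.6 to 0.6 rad between stops, positive counter-clockwise from above; at 0 it points along fixture -x. Blue bar 26 mm wide, top 74 mm up. Fin on tighten: the positive swing (knob to fixture -y) drives the pad to the cell; the swing back only clicks over teeth, and up to 0.4 rad of the next stroke is lost before it drives. Stays where left.
- knob (a point): Centre of the upright black knob: round, 24 mm wide, 46 mm tall (78 to 124 mm up), 150 mm from the wheel's axis; may turn in the grip. Slow push along its arc: 3 N when the wheel stands, 12 N when it turns freely, plus 1 N per 15 N of squeeze, so 17 N is right; squeezing, 10 mm of knob travel adds 0.9 N. Holds only while it moves: at rest friction carries the load and the reading drops.
- selector (a joint): Red direction fin's turn relative to the handle, from -0.5 (release, where it starts) to 0.5 (tighten), positive counter-clockwise from above; past 0.4 is fully over. Pivot on the handle 46 mm from the wheel's axis; the fin points towards the knob and leans to fixture +y on release, -y on tighten. Stays where left. Pushing takes 3 to 4 N; above about 5 N the handle moves along.
- fin (a point): Point on the red fin 36 mm from its pivot, half-way up. The fin is an upright blade 45 mm long from its pivot, 8 mm thick, from 78.5 to 100.5 mm above the desk, standing over the handle's bar.
- pad: Orange clamping pad (90 mm wide, from 14 to 74 mm above the desk) on a stack of spring washers (20 N per mm) at the end of the rack; origin coincides with the fixture's when fully back.
- pad_face (a point): Centre of the pad's front face, which looks along fixture x; 80 mm from the wheel's axis when fully back. It meets the cell, slides it to the end stop, and only then squeezes it: 10 to 20 mm of travel before the squeeze, two to four strokes of the handle.
- cell: The blue prismatic battery cell, about 0.75 kg, 30 mm (along x) x 130 x 90 mm, standing loose on the fixture plate between pad and end stop, origin at the centre of its underside. Not to be touched by the robot.
- endstop: Fixed aluminium end stop 22 (x) x 110 x 55 mm on the fixture plate, origin at the centre of its underside; its -x face is what the cell is pressed against.
- cup: Yellow cup, 72 mm wide, 90 mm tall, bystander, origin under its centre.
- board: Green circuit board 130 x 44 mm, 21 mm tall, bystander, origin under its centre, long side along its x.
- connector: Black square panel connector 34 x 34 mm, 26 mm tall, bystander, origin under its centre.

How it is judged:
By the outcome, as a careful person would: the job done as asked, in the order asked, and still so for the second after the job is handed in, with the robot touching nothing.
It also fails if it takes over 72 s, if anything falls off the work surface, if the arm or the gripper's body presses on something with over 40 N, if the wrist force passes 120 N, or if a joint passes its speed limit or range.

## Working session

There is one attempt and no reset: what is moved stays moved. The work goes in short steps, Python scripts to look and compute and a tool call to move; the robot and the scene stay as the last step left them, time stands still between calls to the robot, and variables do not carry over. Pictures are saved under pics/ and viewed, and the job is handed in when it is done.

Besides the shell and the picture viewer there is one more tool, called as a command line: name --argument value ..., lists and objects as JSON in quotes. jog_arm: Moves the arm, as the interface text tells. Its arguments: {"type":"object","properties":{"commands":{"type":"array"},"force":{"type":"number"}},"required":["commands"]}

```bash
mkdir -p pics
python3 - <<'E'
from cell import *
import cv2,numpy as np
s=state();print({k:np.round(v,3).tolist() for k,v in s.items()})
for c in("top","side"):
    p,d=read_camera(c);cv2.imwrite(f"pics/{c}0.png",p[:,:,::-1])
    P=camera_params(c);print(c,np.round(P["world_from_camera"],3).tolist(),P["camera_matrix"].tolist() if hasattr(P["camera_matrix"],'tolist') else P["camera_matrix"])
    for l in("fixture","knob","fin","pad_face","endstop","cell","cup","board","connector"):
        r=tip_of(c,l)[:1];print(c,l,[(np.round(x["location"],3).tolist(),round(x["conf"],2)) for x in r])
E
```

```text
{'t': 0.0, 'joints': [-1.21, 0.508, -0.238, 1.501, 0.126, 1.149, -0.155], 'joint_velocities': [-0.001, -0.001, -0.001, -0.0, -0.0, 0.001, -0.001], 'joint_torque': [0.001, -62.06, -2.187, -24.966, 0.013, 0.012, -0.0], 'position': [0.157, 0.604, 0.23], 'orientation': [0.001, 0.791, 0.612, -0.001], 'ft_force': [0.135, 0.524, 0.167], 'moment': [0.005, -0.066, -0.003], 'width': 0.085}
top [[0.017, -0.987, 0.159, 0.394], [-1.0, -0.018, -0.004, 0.017], [0.006, -0.159, -0.987, 1.303], [0.0, 0.0, 0.0, 1.0]] [[546.9615288714157, 0.0, 277.8844996754268], [0.0, 546.9615288714157, 204.4273370469096], [0.0, 0.0, 1.0]]
top fixture [([0.614, -0.05, 0.003], 0.88)]
top knob [([0.462, -0.022, 0.102], 0.61)]
top fin [([0.532, -0.024, 0.091], 0.6)]
top pad_face [([0.69, -0.062, 0.043], 0.82)]
top endstop [([0.74, -0.074, 0.01], 0.53)]
top cell [([0.711, -0.063, 0.012], 0.76)]
top cup [([0.599, 0.393, 0.0], 0.86)]
top board [([0.623, -0.418, 0.0], 0.76)]
top connector [([0.429, 0.394, -0.001], 0.59)]
side [[-0.97, -0.13, 0.206, 0.339], [-0.243, 0.583, -0.775, 1.009], [-0.019, -0.802, -0.597, 0.886], [0.0, 0.0, 0.0, 1.0]] [[533.7482227405612, 0.0, 286.9479779627857], [0.0, 533.7482227405612, 209.7956037111433], [0.0, 0.0, 1.0]]
side fixture [([0.609, -0.048, 0.001], 0.56)]
side knob [([0.461, -0.023, 0.098], 0.72)]
side fin [([0.536, -0.02, 0.09], 0.63)]
side pad_face [([0.692, -0.057, 0.046], 0.8)]
side endstop [([0.743, -0.068, 0.01], 0.62)]
side cell [([0.714, -0.064, 0.009], 0.95)]
side cup [([0.6, 0.393, 0.004], 0.56)]
side board [([0.626, -0.419, -0.003], 0.91)]
side connector [([0.43, 0.392, 0.002], 0.92)]
```

View pics/top0.png

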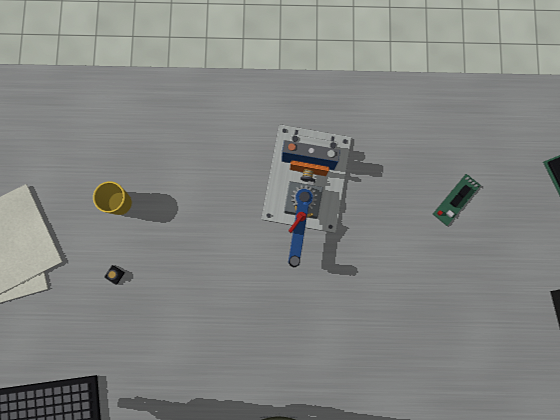

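View pics/side0.png

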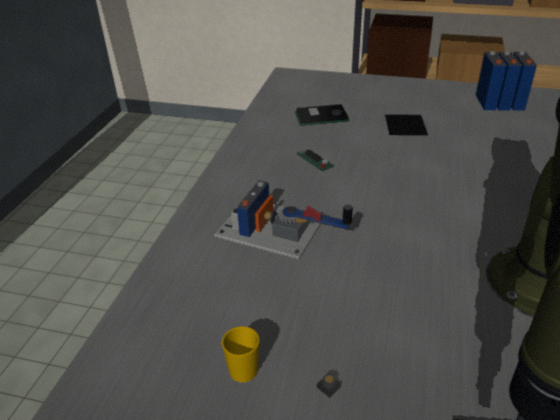

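The top picture shows the wheel at about px (305,197) and the knob at (294,261). The fin runs from (305,210) to (291,232), leaning towards +y, which is release. The bystanders are well clear. Next I'll write a helper for the tool-frame shifts.

```bash
cat > h.py <<'E'
from cell import *
import numpy as np
from scipy.spatial.transform import Rotation as R
W=np.array([.6115,-.049])
def pose():
    s=state();q=s["orientation"];return s,np.array(s["position"]),R.from_quat([q[1],q[2],q[3],q[0]])
def ang(p): # handle-direction offset from world -x, CCW positive
    d=np.array(p[:2])-W; return np.arctan2(-d[1],-d[0]), np.hypot(*d)
def rl(a,r,l,z): # point in handle frame
    u=np.array([-np.cos(a),-np.sin(a)]);t=np.array([np.sin(a),-np.cos(a)])
    return np.r_[W+r*u+l*t,z]
def row(p,a=None,off=0): # tool y toward wheel along -u, x = -t
    s,p0,R0=pose()
    d=R0.inv().apply(np.array(p)-p0); rv=np.zeros(3)
    if a is not None:
        u=np.array([-np.cos(a),-np.sin(a),0]);t=np.array([np.sin(a),-np.cos(a),0])
        M=R.from_matrix(np.c_[-t,-u,[0,0,-1]])
        rv=(R0.inv()*M).as_rotvec(degrees=True)
    return np.round(d,4).tolist()+np.round(rv,1).tolist()
def rep():
    s,p,_=pose();a,r=ang(p);f=np.array(s["ft_force"]);t=np.array([np.sin(a),-np.cos(a),0])
    print("t",round(s["t"],2),"p",np.round(p,4),"a",round(a,3),"r",round(r,4),"F",np.round(f,2),"Ftan",round(-f@t,2),"w",round(s["width"],3))
E
python3 - <<'E'
from h import *
rep()
# plate yaw, wheel & knob check from top image
import cv2
p,d=read_camera("top");P=camera_params("top");K=np.array(P["camera_matrix"]);T=np.array(P["world_from_camera"])
v,u=np.mgrid[:420,:560];X=np.stack([(u-K[0,2])/K[0,0]*d,(v-K[1,2])/K[1,1]*d,d],-1)@T[:3,:3].T+T[:3,3]
roi=(abs(X[...,0]-.62)<.2)&(abs(X[...,1]+.05)<.16)
pl=roi&(X[...,2]>.006)&(X[...,2]<.2)&(X[...,0]>.53)
print(cv2.minAreaRect(X[pl][:,:2].astype(np.float32)*1000))
kn=roi&(X[...,2]>.112)&(X[...,0]<.5);print("knob",kn.sum(),X[kn].mean(0))
hsv=cv2.cvtColor(p,cv2.COLOR_RGB2HSV)
red=roi&((hsv[...,0]<6)|(hsv[...,0]>174))&(hsv[...,1]>150)&(X[...,2]>.07);print("red",red.sum(),X[red].mean(0))
a=np.arctan2(.0265,.15);a=-a
print("a",a,"above",row(rl(a,.088,-.052,.20),a),"at",row(rl(a,.088,-.052,.084),a))
E
```

```text
t 1.0 p [0.1576 0.6048 0.2313] a -0.964 r 0.7959 F [-0.56 -0.17 -0.89] Ftan -0.55 w 0.085
((674.9444580078125, -49.828704833984375), (289.66455078125, 314.0488586425781), 0.3948208689689636)
knob 95 [ 0.46183708 -0.02341484  0.12408911]
red 115 [ 0.55484858 -0.03244068  0.09138644]
a -0.17486234922462068 above [-0.4734, 0.5122, 0.0313, 0.0, 0.0, -4.6] at [-0.4734, 0.5122, 0.1473, 0.0, 0.0, -4.6]
```

jog_arm --commands '[[[0, -0.025, 0.028, 0, 0, 0, -1], [0, -0.052, 0.056, 0, 0, 0, -2], [0, -0.08, 0.085, 0, 0, 0, -3], [0, -0.107, 0.116, 0, 0, 0, -4], [0, -0.135, 0.146, 0, 0, 0, -4.6]]]' --force 60

```text
t: 1.47
position: [0.2656, 0.4358, 0.2313]
orientation: [0.0, 0.766, 0.643, 0.0]
ft_force: [1.8, -0.3, 0.2]
width: 0.0257
```

Run:
```python
from h import *
rep();a=-.175;print(row(rl(a,.088,-.052,.20),a))
```

```text
t 1.47 p [0.2656 0.4358 0.2313] a -0.951 r 0.5956 F [ 1.85 -0.3   0.23] Ftan 1.33 w 0.026
[-0.3658, 0.3364, 0.0313, 0.0, -0.0, 0.1]
```

jog_arm --commands '[[[0, -0.029, 0.027, 0, 0, 0, 0], [0, -0.058, 0.054, 0, 0, 0, 0], [0, -0.088, 0.081, 0, 0, 0, 0], [0, -0.117, 0.108, 0, 0, 0, 0], [0, -0.147, 0.135, 0, 0, 0, 0]]]'

```text
t: 1.88
position: [0.374, 0.2661, 0.2317]
orientation: [0.0, 0.766, 0.643, 0.001]
ft_force: [0.9, 0.0, 0.1]
width: -0.0
```

Run:
```python
from h import *
rep();a=-.175;print(row(rl(a,.088,-.052,.20),a))
```

```text
t 1.88 p [0.374  0.2661 0.2317] a -0.925 r 0.3946 F [0.93 0.02 0.08] Ftan 0.75 w -0.0
[-0.2174, 0.2003, 0.0317, 0.1, -0.1, 0.1]
```

jog_arm --commands '[[[0, -0.029, 0.027, 0.005, 0, 0, 0], [0, -0.058, 0.054, 0.01, 0, 0, 0], [0, -0.088, 0.081, 0.015, 0, 0, 0], [0, -0.117, 0.108, 0.02, 0, 0, 0], [0, -0.147, 0.135, 0.025, 0, 0, 0]]]'

```text
t: 2.3
position: [0.4826, 0.0964, 0.2068]
orientation: [0.0, 0.765, 0.643, 0.001]
ft_force: [-0.1, 0.5, 0.2]
width: -0.0
```

Run:
```python
from h import *
rep();a=-.175;print(row(rl(a,.088,-.052,.20),a),row(rl(a,.088,-.052,.084),a))
```

```text
t 2.3 p [0.4826 0.0964 0.2068] a -0.845 r 0.1943 F [-0.06  0.53  0.21] Ftan 0.31 w -0.0
[-0.0689, 0.0641, 0.0068, 0.1, -0.1, 0.1] [-0.0691, 0.0639, 0.1228, 0.1, -0.1, 0.1]
```

jog_arm --commands '[[[0, -0.025, 0.022, 0.02, 0, 0, 0], [0, -0.05, 0.045, 0.04, 0, 0, 0], [0, -0.069, 0.064, 0.06, 0, 0, 0], [0, -0.069, 0.064, 0.09, 0, 0, 0], [0, -0.069, 0.064, 0.11, 0, 0, 0]]]'

```text
t: 2.72
position: [0.5343, 0.0153, 0.0948]
orientation: [0.0, 0.767, 0.642, 0.001]
ft_force: [0.2, 0.4, -1.1]
width: -0.0003
```

jog_arm --commands '[[[0, 0, 0, 0.006, 0, 0, 0], [0, 0, 0, 0.012, 0, 0, 0], [0, 0, 0, 0.013, 0, 0, 0], [0, 0, 0, 0.013, 0, 0, 0], [0, 0, 0, 0.013, 0, 0, 0]]]'

```text
t: 3.13
position: [0.5351, 0.0157, 0.083]
orientation: [0.001, 0.767, 0.642, 0.002]
ft_force: [0.3, 1.0, -0.6]
width: 0.0
```

Run:
```python
from h import *
import cv2
rep();a=-.175;print(row(rl(a,.088,-.052,.084),a),row(rl(a,.088,-.002,.084),a))
for c in("top","side"):
    p,d=read_camera(c)
    q=p[130:300,220:390] if c=="top" else p[150:270,200:380]
    cv2.imwrite(f"pics/{c}1.png",cv2.resize(q[:,:,::-1],None,fx=4,fy=4,interpolation=cv2.INTER_CUBIC)[:600])
```

```text
t 3.13 p [0.5351 0.0157 0.083 ] a -0.703 r 0.1001 F [ 0.31  1.   -0.55] Ftan 0.96 w 0.0
[0.0016, -0.0015, -0.001, 0.2, -0.1, -0.1] [-0.0484, -0.0015, -0.0011, 0.2, -0.1, -0.1]
```

View pics/top1.png

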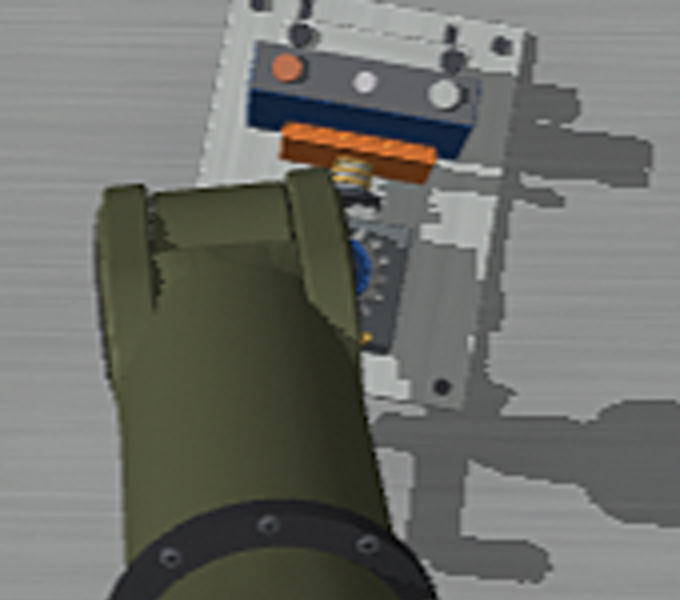

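View pics/side1.png

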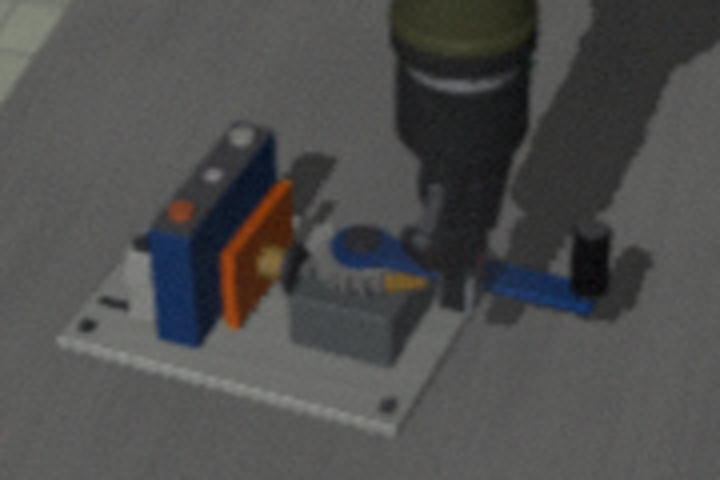

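The side picture shows the finger (px 460,295) beside the fin, clear of the knob (590,260) and the gearbox. Now I'll push the fin along tool -x.

jog_arm --commands '[[[0, -0.005, 0, 0, 0, 0, 0], [0, -0.01, 0, 0, 0, 0, 0], [0, -0.014, 0, 0, 0, 0, 0], [0, -0.018, 0, 0, 0, 0, 0], [0, -0.022, 0, 0, 0, 0, 0]]]'

```text
t: 3.65
position: [0.5304, -0.0057, 0.0829]
orientation: [0.0, 0.766, 0.642, 0.001]
ft_force: [-3.0, 3.8, 1.4]
width: -0.0001
```

jog_arm --commands '[[[0, -0.003, 0, 0, 0, 0, 0], [0, -0.006, 0, 0, 0, 0, 0], [0, -0.009, 0, 0, 0, 0, 0], [0, -0.012, 0, 0, 0, 0, 0], [0, -0.015, 0, 0, 0, 0, 0]]]'

```text
t: 4.07
position: [0.5275, -0.0206, 0.0828]
orientation: [-0.0, 0.766, 0.642, 0.001]
ft_force: [-1.5, 3.4, -0.2]
width: -0.0003
```

Run:
```python
from h import *
rep();a=-.175;print(row(rl(a,.088,-.002,.084),a))
```

```text
t 4.07 p [ 0.5275 -0.0206  0.0828] a -0.326 r 0.0886 F [-1.46  3.43 -0.22] Ftan 2.78 w -0.0
[-0.0113, -0.0004, -0.0013, 0.1, -0.1, -0.0]
```

jog_arm --commands '[[[0, -0.003, 0, 0, 0, 0, 0], [0, -0.006, 0, 0, 0, 0, 0], [0, -0.008, 0, 0, 0, 0, 0], [0, -0.01, 0, 0, 0, 0, 0], [0, -0.012, 0, 0, 0, 0, 0]]]'

```text
t: 4.48
position: [0.5262, -0.0325, 0.0829]
orientation: [0.0, 0.766, 0.642, 0.002]
ft_force: [0.9, 4.7, -0.7]
width: -0.0004
```

jog_arm --commands '[[[0, -0.001, 0, 0, 0, 0, 0], [0, -0.002, 0, 0, 0, 0, 0], [0, -0.003, 0, 0, 0, 0, 0], [0, -0.004, 0, 0, 0, 0, 0], [0, -0.005, 0, 0, 0, 0, 0]]]'

```text
t: 4.9
position: [0.5256, -0.0369, 0.083]
orientation: [0.0, 0.766, 0.643, 0.002]
ft_force: [1.3, 4.4, 0.4]
width: 0.0002
```

jog_arm --commands '[[[0, -0.001, 0, 0, 0, 0, 0], [0, -0.002, 0, 0, 0, 0, 0], [0, -0.003, 0, 0, 0, 0, 0], [0, -0.004, 0, 0, 0, 0, 0], [0, -0.005, 0, 0, 0, 0, 0]]]'

```text
t: 5.32
position: [0.5248, -0.0415, 0.083]
orientation: [0.0, 0.766, 0.643, 0.003]
ft_force: [1.1, 5.4, -0.3]
width: -0.0001
```

Run:
```python
from h import *
import cv2
rep();a=-.175;print(row(rl(a,.088,-.002,.084),a))
for c in("side",):
    p,d=read_camera(c)
    q=p[150:270,200:380]
    cv2.imwrite(f"pics/{c}2.png",cv2.resize(q[:,:,::-1],None,fx=4,fy=4,interpolation=cv2.INTER_CUBIC)[:600])
    for l in("fin","knob"):print(l,tip_of(c,l)[:1])
```

```text
t 5.32 p [ 0.5248 -0.0415  0.083 ] a -0.087 r 0.0871 F [ 1.09  5.35 -0.26] Ftan 5.43 w -0.0
[0.0097, -0.0013, -0.0009, 0.2, -0.2, 0.0]
fin [{'location': [0.5268, -0.0563, 0.0859], 'conf': 0.7}]
knob [{'location': [0.4606, -0.0368, 0.1008], 'conf': 0.64}]
```

View pics/side2.png

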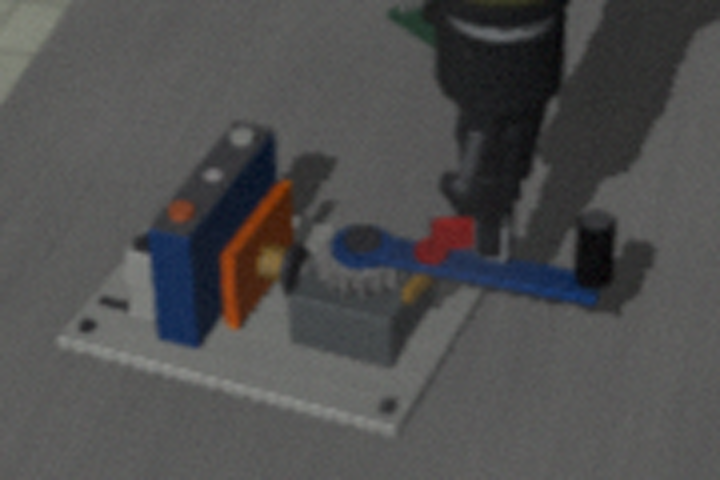

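The fin now leans to -y and the handle came along slightly, at about 5.4 N. I'll retreat, lift and check.

jog_arm --commands '[[[0, 0.01, 0, 0, 0, 0, 0], [0, 0.02, 0, -0.01, 0, 0, 0], [0, 0.025, 0, -0.04, 0, 0, 0], [0.5, 0.03, -0.02, -0.075, 0, 0, 0], [0.5, 0.06, -0.04, -0.11, 0, 0, 0]]]'

```text
t: 5.88
position: [0.4968, 0.0145, 0.1882]
orientation: [0.001, 0.768, 0.64, 0.001]
ft_force: [0.8, 1.4, -0.2]
width: 0.0231
```

jog_arm --commands '[[[0.5, 0.03, -0.02, 0, 0, 0, 0], [0.5, 0.06, -0.02, 0, 0, 0, 0], [0.5, 0.08, -0.02, 0, 0, 0, 0], [0.5, 0.09, -0.02, 0, 0, 0, 0], [0.5, 0.09, -0.02, 0, 0, 0, 0]]]'

```text
t: 6.3
position: [0.4934, 0.1087, 0.1881]
orientation: [0.001, 0.767, 0.642, 0.001]
ft_force: [0.5, -0.4, -1.2]
width: 0.043
```

```bash
cat > see.py <<'E'
from h import *
import cv2,sys
def see(n):
    p,d=read_camera("top");P=camera_params("top");K=np.array(P["camera_matrix"]);T=np.array(P["world_from_camera"])
    cv2.imwrite(f"pics/top{n}.png",cv2.resize(p[130:280,220:380][:,:,::-1],None,fx=4,fy=4,interpolation=cv2.INTER_CUBIC))
    v,u=np.mgrid[:420,:560];X=np.stack([(u-K[0,2])/K[0,0]*d,(v-K[1,2])/K[1,1]*d,d],-1)@T[:3,:3].T+T[:3,3]
    roi=(abs(X[...,0]-.62)<.2)&(abs(X[...,1]+.05)<.16)
    kn=roi&(X[...,2]>.112)&(X[...,2]<.135)&(X[...,0]<.52);k=X[kn].mean(0) if kn.sum() else None
    print("knob",kn.sum(),k,ang(k) if k is not None else '')
    hsv=cv2.cvtColor(p,cv2.COLOR_RGB2HSV)
    red=roi&((hsv[...,0]<6)|(hsv[...,0]>174))&(hsv[...,1]>150)&(X[...,2]>.08)&(X[...,0]<.6)
    if red.sum()>20:
        q=X[red][:,:2];m=q.mean(0);vv=np.linalg.svd(q-m)[2][0];vv*=-np.sign(vv[0]);print("red",red.sum(),m,"axis off -x",np.arctan2(-vv[1],-vv[0]))
    for c in("top","side"):
        if c=="side":
            p2,_=read_camera(c);cv2.imwrite(f"pics/side{n}.png",cv2.resize(p2[150:270,200:380][:,:,::-1],None,fx=4,fy=4,interpolation=cv2.INTER_CUBIC))
        for l in("knob","fin","pad_face","cell"):print(c,l,[(np.round(x["location"],4).tolist(),round(x["conf"],2)) for x in tip_of(c,l)[:1]])
E
python3 - <<'E'
from see import *
rep();see(3)
E
```

```text
t 6.3 p [0.4934 0.1087 0.1881] a -0.928 r 0.197 F [ 0.51 -0.44 -1.16] Ftan 0.15 w 0.043
knob 96 [ 0.4611633  -0.03386868  0.12414472] (np.float64(-0.1003117497587821), np.float64(0.15109625938308216))
red 106 [ 0.55112273 -0.04783682] axis off -x 0.40616673729631825
top knob [([0.4642, -0.0349, 0.104], 0.81)]
top fin [([0.5282, -0.0646, 0.0904], 0.69)]
top pad_face [([0.6897, -0.0612, 0.0431], 0.7)]
top cell [([0.7131, -0.0597, 0.0116], 0.76)]
side knob [([0.4602, -0.0366, 0.0987], 0.7)]
side fin [([0.5297, -0.0591, 0.0886], 0.56)]
side pad_face [([0.6911, -0.0589, 0.0418], 0.55)]
side cell [([0.7127, -0.0645, 0.0105], 0.98)]
```

View pics/top3.png

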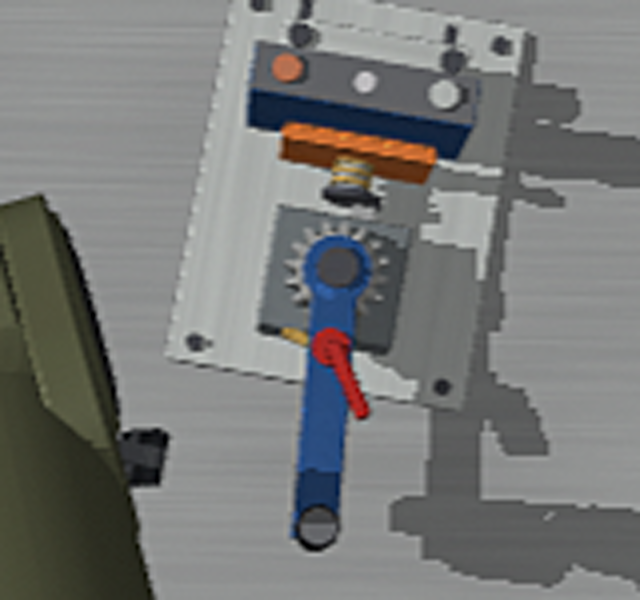

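The top picture shows the red fin (px 330,345 to 365,412) leaning to -y. Its measured angle relative to the handle is about 0.5, so it is fully over. The knob is at px (318,525). Next I'll place the jaws around the knob.

Run:
```python
from h import *
rep();a=-.10;print(row([.4615,-.034,.185],a),row([.4615,-.034,.086],a))
```

```text
t 6.8 p [0.4933 0.106  0.1881] a -0.919 r 0.1949 F [-0.2   0.05 -0.65] Ftan -0.13 w 0.043
[-0.1434, -0.006, 0.0032, 0.1, 0.0, -4.7] [-0.1434, -0.0062, 0.1022, 0.1, 0.0, -4.7]
```

jog_arm --commands '[[[0.5, -0.035, -0.001, 0, 0, 0, -1], [0.5, -0.07, -0.003, 0, 0, 0, -2], [0.5, -0.105, -0.004, 0, 0, 0, -3], [0.5, -0.13, -0.006, 0, 0, 0, -4], [0.5, -0.143, -0.006, 0, 0, 0, -4.7]]]'

```text
t: 7.22
position: [0.4602, -0.0375, 0.1883]
orientation: [0.002, 0.743, 0.67, -0.0]
ft_force: [-1.1, 0.3, 0.3]
width: 0.0425
```

jog_arm --commands '[[[0.5, 0, 0, 0, 0, 0, 0], [0.5, 0, 0, 0.01, 0, 0, 0], [0.5, 0, 0, 0.03, 0, 0, 0], [0.5, 0, 0, 0.045, 0, 0, 0], [0.5, 0, 0, 0.05, 0, 0, 0]]]'

```text
t: 7.63
position: [0.4595, -0.0366, 0.1366]
orientation: [0.001, 0.743, 0.67, -0.001]
ft_force: [0.2, -0.8, -0.1]
width: 0.0429
```

Run:
```python
from h import *
rep();a=-.10;print(row([.4615,-.034,.086],a))
import cv2
p2,_=read_camera("side");cv2.imwrite(f"pics/side4.png",cv2.resize(p2[150:270,200:380][:,:,::-1],None,fx=4,fy=4,interpolation=cv2.INTER_CUBIC))
```

```text
t 7.63 p [ 0.4595 -0.0366  0.1366] a -0.081 r 0.1525 F [ 0.22 -0.83 -0.14] Ftan -0.81 w 0.043
[0.0029, 0.0018, 0.0506, -0.0, 0.1, -0.2]
```

View pics/side4.png

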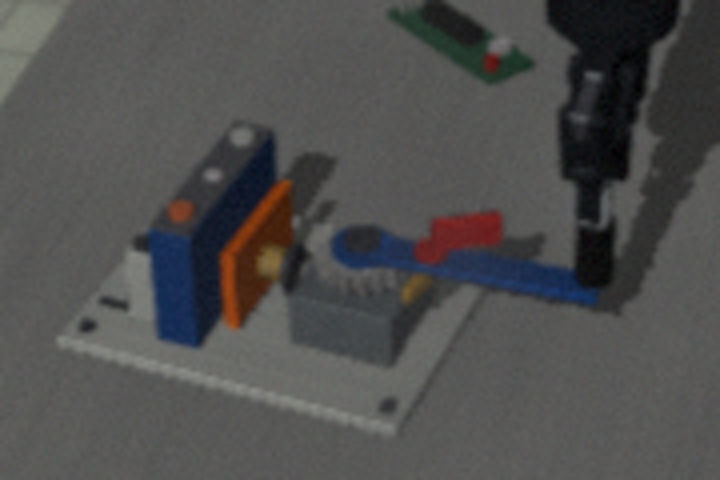

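The jaws sit right over the knob (px 595,250). Now I'll lower them and cage the knob.

jog_arm --commands '[[[0.5, 0.003, 0.002, 0.01, 0, 0, 0], [0.5, 0.003, 0.002, 0.025, 0, 0, 0], [0.5, 0.003, 0.002, 0.04, 0, 0, 0], [0.38, 0.003, 0.002, 0.05, 0, 0, 0], [0.38, 0.003, 0.002, 0.05, 0, 0, 0]]]' --force 60

```text
t: 8.1
position: [0.4613, -0.0333, 0.0857]
orientation: [-0.0, 0.742, 0.67, -0.002]
ft_force: [-0.9, -0.0, 0.3]
width: 0.0326
```

```bash
cat >> h.py <<'E'
def arc(steps,r=None,z=None):
    s,p,_=pose();a,rr=ang(p)
    for d in steps: print(round(d,3),row(np.r_[rl(a+d,r or .1515,0,z or .086)],a+d))
E
python3 - <<'E'
from h import *
rep();arc([.033*i for i in range(1,6)])
E
```

```text
t 8.1 p [ 0.4613 -0.0333  0.0857] a -0.104 r 0.151 F [-0.94 -0.03  0.28] Ftan -0.12 w 0.033
0.033 [-0.005, -0.0004, -0.0003, -0.2, 0.1, -1.8]
0.066 [-0.01, -0.0002, -0.0003, -0.2, 0.1, -3.7]
0.099 [-0.015, 0.0002, -0.0003, -0.2, 0.1, -5.6]
0.132 [-0.0199, 0.0008, -0.0003, -0.2, 0.1, -7.5]
0.165 [-0.0249, 0.0015, -0.0003, -0.2, 0.1, -9.3]
```

jog_arm --commands '[[[0.38, -0.005, 0, 0, 0, 0, -1.9], [0.38, -0.01, 0, 0, 0, 0, -3.7], [0.38, -0.015, 0.0004, 0, 0, 0, -5.6], [0.38, -0.02, 0.001, 0, 0, 0, -7.5], [0.38, -0.025, 0.0017, 0, 0, 0, -9.3]]]'

```text
t: 8.52
position: [0.4611, -0.0556, 0.0865]
orientation: [-0.001, 0.684, 0.729, -0.0]
ft_force: [1.0, 12.2, -4.8]
width: 0.0327
```

Run:
```python
from h import *
rep();arc([.033*i for i in range(1,6)])
```

```text
t 8.52 p [ 0.4611 -0.0556  0.0865] a 0.044 r 0.1505 F [ 0.98 12.19 -4.85] Ftan 12.13 w 0.033
0.033 [-0.005, -0.001, 0.0005, -0.1, -0.1, -0.7]
0.066 [-0.01, -0.0009, 0.0005, -0.1, -0.1, -2.6]
0.099 [-0.015, -0.0005, 0.0005, -0.1, -0.1, -4.5]
0.132 [-0.0199, -0.0001, 0.0005, -0.1, -0.1, -6.4]
0.165 [-0.0249, 0.0006, 0.0005, -0.1, -0.1, -8.3]
```

jog_arm --commands '[[[0.38, -0.005, -0.0005, 0, 0, 0, -1.2], [0.38, -0.01, -0.0005, 0, 0, 0, -2.8], [0.38, -0.015, -0.0003, 0, 0, 0, -4.5], [0.38, -0.02, 0, 0, 0, 0, -6.4], [0.38, -0.025, 0.0006, 0, 0, 0, -8.3]]]'

```text
t: 8.93
position: [0.4637, -0.0767, 0.0871]
orientation: [-0.002, 0.627, 0.779, 0.001]
ft_force: [0.1, 11.9, -4.6]
width: 0.0324
```

jog_arm --commands '[[[0.38, -0.005, -0.0002, 0, 0, 0, -1.9], [0.38, -0.01, 0, 0, 0, 0, -3.7], [0.38, -0.015, 0.0004, 0, 0, 0, -5.6], [0.38, -0.02, 0.001, 0, 0, 0, -7.5], [0.38, -0.025, 0.0017, 0, 0, 0, -9.3]]]'

```text
t: 9.35
position: [0.4696, -0.0971, 0.0873]
orientation: [-0.005, 0.56, 0.828, 0.002]
ft_force: [-3.3, 11.1, -1.3]
width: 0.0327
```

Run:
```python
from h import *
rep();arc([.033*i for i in range(1,6)])
```

```text
t 9.35 p [ 0.4696 -0.0971  0.0873] a 0.327 r 0.1499 F [-3.29 11.14 -1.29] Ftan 11.61 w 0.033
0.033 [-0.0049, -0.0018, 0.0013, -0.1, -0.6, 1.3]
0.066 [-0.0099, -0.0019, 0.0013, -0.1, -0.6, -0.6]
0.099 [-0.0149, -0.0017, 0.0012, -0.1, -0.6, -2.5]
0.132 [-0.0199, -0.0014, 0.0012, -0.1, -0.6, -4.4]
0.165 [-0.0249, -0.001, 0.0011, -0.1, -0.6, -6.3]
```

jog_arm --commands '[[[0.38, -0.003, -0.0015, 0, 0, 0, 0], [0.38, -0.006, -0.0015, 0, 0, 0, 0], [0.38, -0.009, -0.0015, 0, 0, 0, -0.5], [0.38, -0.012, -0.0015, 0, 0, 0, -1.2], [0.38, -0.014, -0.0015, 0.001, 0, 0, -2]]]'

```text
t: 9.77
position: [0.4724, -0.1073, 0.0872]
orientation: [-0.006, 0.544, 0.839, 0.003]
ft_force: [-5.4, 11.3, 9.1]
width: 0.0324
```

Run:
```python
from h import *
rep();arc([-.06*i for i in range(1,6)])
for c in("side","top"):
  read_camera(c)
  for l in("knob","pad_face","cell"):print(c,l,[(np.round(x["location"],4).tolist(),round(x["conf"],2)) for x in tip_of(c,l)[:1]])
```

```text
t 9.77 p [ 0.4724 -0.1073  0.0872] a 0.397 r 0.1508 F [-5.39 11.33  9.08] Ftan 12.53 w 0.032
-0.06 [0.0091, -0.0002, 0.0013, -0.2, -0.8, 4.8]
-0.12 [0.0181, 0.0008, 0.0015, -0.2, -0.8, 8.2]
-0.18 [0.0271, 0.0024, 0.0016, -0.2, -0.8, 11.6]
-0.24 [0.0359, 0.0045, 0.0017, -0.3, -0.7, 15.1]
-0.3 [0.0446, 0.0071, 0.0018, -0.3, -0.7, 18.5]
side knob [([0.4722, -0.1044, 0.0993], 0.66)]
side pad_face [([0.6957, -0.0601, 0.046], 0.97)]
side cell [([0.7137, -0.061, 0.0099], 0.63)]
top knob [([0.4737, -0.1018, 0.1013], 0.59)]
top pad_face [([0.6944, -0.0635, 0.0436], 0.69)]
top cell [([0.7104, -0.0568, 0.0094], 0.83)]
```

jog_arm --commands '[[[0.38, 0.006, -0.0002, 0.001, 0, -0.5, 3], [0.38, 0.014, 0.0005, 0.001, 0, -0.8, 6.5], [0.38, 0.023, 0.0016, 0.001, 0, -0.8, 10], [0.38, 0.033, 0.0038, 0.001, 0, -0.8, 14], [0.38, 0.043, 0.0066, 0.001, 0, -0.8, 18]]]'

```text
t: 10.58
position: [0.4616, -0.0661, 0.0878]
orientation: [0.0, 0.671, 0.742, -0.002]
ft_force: [1.5, -3.9, -2.7]
width: 0.0322
```

Run:
```python
from h import *
rep();arc([-.07*i for i in range(1,6)]);print(np.round(state()["joints"],2))
```

```text
t 10.58 p [ 0.4616 -0.0661  0.0878] a 0.114 r 0.1508 F [ 1.52 -3.87 -2.65] Ftan -4.01 w 0.032
-0.07 [0.0106, -0.0004, 0.0018, -0.2, 0.2, 3.3]
-0.14 [0.0212, 0.0005, 0.0018, -0.1, 0.2, 7.3]
-0.21 [0.0316, 0.0022, 0.0017, -0.1, 0.2, 11.3]
-0.28 [0.0419, 0.0047, 0.0017, -0.1, 0.2, 15.3]
-0.35 [0.0521, 0.0078, 0.0016, -0.1, 0.2, 19.3]
[ 0.17  0.45 -0.12  2.09  0.1   0.6   1.65]
```

jog_arm --commands '[[[0.38, 0.0105, -0.0004, 0.0015, 0, 0, 3.5], [0.38, 0.021, 0.0005, 0.0015, 0, 0, 7.3], [0.38, 0.0315, 0.0022, 0.0015, 0, 0, 11.3], [0.38, 0.042, 0.0047, 0.0015, 0, 0, 15.3], [0.38, 0.052, 0.0078, 0.0015, 0, 0, 19.3]]]'

```text
t: 11.0
position: [0.4644, -0.0135, 0.0875]
orientation: [0.001, 0.787, 0.617, -0.002]
ft_force: [-0.8, -3.5, 2.6]
width: 0.0322
```

jog_arm --commands '[[[0.38, 0.0105, -0.0002, 0.001, 0, 0, 3.8], [0.38, 0.021, 0.0007, 0.001, 0, 0, 7.8], [0.38, 0.0315, 0.0025, 0.001, 0, 0, 11.8], [0.38, 0.042, 0.005, 0.001, 0, 0, 15.8], [0.38, 0.052, 0.008, 0.001, 0, 0, 19.8]]]'

```text
t: 11.42
position: [0.4852, 0.0353, 0.0875]
orientation: [0.002, 0.882, 0.471, -0.001]
ft_force: [0.1, -3.4, 2.2]
width: 0.0323
```

Run:
```python
from h import *
rep();arc([-.05*i for i in range(1,6)]);print(np.round(state()["joints"],2))
```

```text
t 11.42 p [0.4852 0.0353 0.0875] a -0.589 r 0.1519 F [ 0.13 -3.42  2.21] Ftan -2.77 w 0.032
-0.05 [0.0076, 0.0006, 0.0015, 0.1, 0.2, 2.8]
-0.1 [0.0151, 0.0011, 0.0015, 0.1, 0.2, 5.7]
-0.15 [0.0226, 0.0021, 0.0014, 0.1, 0.2, 8.5]
-0.2 [0.0301, 0.0034, 0.0014, 0.1, 0.2, 11.4]
-0.25 [0.0375, 0.005, 0.0014, 0.2, 0.2, 14.3]
[-0.19  0.48  0.1   2.05 -0.07  0.62  0.93]
```

jog_arm --commands '[[[0.38, 0.0075, 0.0003, 0.001, 0, 0, 2.8], [0.38, 0.013, 0.001, 0.001, 0, 0, 5], [0.38, 0.018, 0.0015, 0.001, 0, 0, 6.8], [0.38, 0.022, 0.002, 0.001, 0, 0, 8.3], [0.38, 0.0225, 0.002, 0.001, 0, 0, 8.5]]]'

```text
t: 11.83
position: [0.4998, 0.0538, 0.0872]
orientation: [0.002, 0.915, 0.404, -0.001]
ft_force: [-1.7, -1.3, 1.1]
width: 0.0323
```

Run:
```python
from h import *
rep();arc([.05*i for i in range(1,6)])
```

```text
t 11.83 p [0.4998 0.0538 0.0872] a -0.744 r 0.1518 F [-1.66 -1.31  1.14] Ftan -2.09 w 0.032
0.05 [-0.0076, 0.0005, 0.0013, 0.2, 0.2, -2.6]
0.1 [-0.0151, 0.001, 0.0013, 0.2, 0.2, -5.4]
0.15 [-0.0226, 0.0019, 0.0013, 0.1, 0.2, -8.3]
0.2 [-0.0301, 0.0032, 0.0013, 0.1, 0.2, -11.2]
0.25 [-0.0375, 0.0048, 0.0014, 0.1, 0.2, -14.0]
```

jog_arm --commands '[[[0.38, -0.0075, 0.0003, 0.001, 0, 0, -2.8], [0.38, -0.015, 0.001, 0.001, 0, 0, -5.6], [0.38, -0.0225, 0.002, 0.001, 0, 0, -8.5], [0.38, -0.03, 0.0032, 0.001, 0, 0, -11.3], [0.38, -0.0375, 0.0048, 0.001, 0, 0, -14]]]'

```text
t: 12.25
position: [0.4788, 0.024, 0.0869]
orientation: [0.002, 0.857, 0.514, 0.0]
ft_force: [0.8, 3.5, -1.6]
width: 0.0325
```

jog_arm --commands '[[[0.38, -0.0075, 0.0003, 0.0005, 0, 0, -2.8], [0.38, -0.015, 0.0008, 0.0005, 0, 0, -5.6], [0.38, -0.0225, 0.0017, 0.0005, 0, 0, -8.5], [0.38, -0.03, 0.003, 0.0005, 0, 0, -11.3], [0.38, -0.0375, 0.0046, 0.0005, 0, 0, -14]]]'

```text
t: 12.67
position: [0.4665, -0.0075, 0.0869]
orientation: [0.001, 0.786, 0.618, 0.002]
ft_force: [2.3, 12.2, -5.3]
width: 0.0324
```

Run:
```python
from h import *
rep();arc([.04*i for i in range(1,6)])
```

```text
t 12.67 p [ 0.4665 -0.0075  0.0869] a -0.279 r 0.1508 F [ 2.33 12.23 -5.3 ] Ftan 12.4 w 0.032
0.04 [-0.006, -0.0008, 0.0009, 0.2, -0.1, 0.0]
0.08 [-0.0121, -0.0007, 0.0009, 0.2, -0.1, -2.3]
0.12 [-0.0181, -0.0003, 0.0009, 0.2, -0.1, -4.6]
0.16 [-0.0242, 0.0003, 0.0008, 0.2, -0.1, -6.9]
0.2 [-0.0302, 0.0011, 0.0008, 0.2, -0.1, -9.2]
```

jog_arm --commands '[[[0.38, -0.006, -0.0006, 0.001, 0, 0, -1], [0.38, -0.012, -0.0006, 0.001, 0, 0, -2.6], [0.38, -0.018, -0.0003, 0.001, 0, 0, -4.6], [0.38, -0.024, 0.0003, 0.001, 0, 0, -6.9], [0.38, -0.03, 0.001, 0.001, 0, 0, -9.2]]]'

```text
t: 13.08
position: [0.4617, -0.0332, 0.0867]
orientation: [0.0, 0.732, 0.681, 0.004]
ft_force: [0.1, 11.0, 1.7]
width: 0.0324
```

jog_arm --commands '[[[0.38, -0.006, 0, 0, 0, 0, -2.3], [0.38, -0.012, 0.0002, 0, 0, 0, -4.6], [0.38, -0.018, 0.0008, 0, 0, 0, -6.9], [0.38, -0.024, 0.0015, 0, 0, 0, -9.2], [0.38, -0.03, 0.0025, 0, 0, 0, -11.4]]]'

```text
t: 13.5
position: [0.462, -0.0597, 0.087]
orientation: [-0.0, 0.658, 0.753, 0.006]
ft_force: [-2.6, 12.6, 2.9]
width: 0.0323
```

Run:
```python
from h import *
rep();arc([.033*i for i in range(1,6)])
```

```text
t 13.5 p [ 0.462  -0.0597  0.087 ] a 0.071 r 0.1499 F [-2.57 12.63  2.94] Ftan 12.78 w 0.032
0.033 [-0.0049, -0.0018, 0.0009, 0.5, -0.5, 1.7]
0.066 [-0.0099, -0.0019, 0.0009, 0.5, -0.5, -0.2]
0.099 [-0.0149, -0.0018, 0.0008, 0.5, -0.5, -2.1]
0.132 [-0.0199, -0.0015, 0.0008, 0.5, -0.5, -4.0]
0.165 [-0.0249, -0.0011, 0.0008, 0.5, -0.4, -5.9]
```

jog_arm --commands '[[[0.38, -0.005, -0.001, 0.001, 0, 0, 0], [0.38, -0.01, -0.0015, 0.001, 0, 0, -0.8], [0.38, -0.015, -0.0015, 0.001, 0, 0, -2.3], [0.38, -0.02, -0.0014, 0.001, 0, 0, -4], [0.38, -0.025, -0.001, 0.001, 0, 0, -6]]]'

```text
t: 13.92
position: [0.4648, -0.0811, 0.0867]
orientation: [-0.001, 0.616, 0.788, 0.008]
ft_force: [-2.9, 11.2, 8.3]
width: 0.0324
```

jog_arm --commands '[[[0.38, -0.005, 0, 0, 0, 0, -1.9], [0.38, -0.01, 0, 0, 0, 0, -3.7], [0.38, -0.015, 0.0004, 0, 0, 0, -5.6], [0.38, -0.02, 0.001, 0, 0, 0, -7.5], [0.38, -0.025, 0.0017, 0, 0, 0, -9.3]]]'

```text
t: 14.33
position: [0.4715, -0.1015, 0.0868]
orientation: [-0.002, 0.548, 0.837, 0.009]
ft_force: [-6.3, 10.7, 5.9]
width: 0.0327
```

Run:
```python
from h import *
rep();arc([.033*i for i in range(1,6)])
```

```text
t 14.33 p [ 0.4715 -0.1015  0.0868] a 0.358 r 0.1495 F [-6.32 10.65  5.93] Ftan 12.19 w 0.033
0.033 [-0.0049, -0.0022, 0.0007, 0.7, -0.7, 1.2]
0.066 [-0.0099, -0.0022, 0.0007, 0.7, -0.7, -0.7]
0.099 [-0.0149, -0.002, 0.0006, 0.7, -0.7, -2.6]
0.132 [-0.0199, -0.0017, 0.0005, 0.7, -0.7, -4.5]
0.165 [-0.0249, -0.0013, 0.0005, 0.7, -0.7, -6.4]
```

jog_arm --commands '[[[0.38, -0.0025, -0.0015, 0.001, 0, 0, 0], [0.38, -0.005, -0.002, 0.001, 0, 0, 0], [0.38, -0.0075, -0.002, 0.001, 0.3, -0.3, 0], [0.38, -0.01, -0.002, 0.001, 0.7, -0.7, -0.7], [0.38, -0.012, -0.002, 0.001, 0.7, -0.7, -1.5]]]'

```text
t: 14.75
position: [0.4739, -0.1095, 0.0862]
orientation: [-0.002, 0.535, 0.845, 0.001]
ft_force: [-5.8, 12.0, 7.9]
width: 0.0323
```

Run:
```python
from h import *
rep();arc([-.07*i for i in range(1,6)])
for c in("side","top"):
  read_camera(c)
  for l in("knob","pad_face","cell"):print(c,l,[(np.round(x["location"],4).tolist(),round(x["conf"],2)) for x in tip_of(c,l)[:1]])
import cv2
p2,_=read_camera("side");cv2.imwrite(f"pics/side5.png",cv2.resize(p2[150:270,200:380][:,:,::-1],None,fx=4,fy=4,interpolation=cv2.INTER_CUBIC))
```

```text
t 14.75 p [ 0.4739 -0.1095  0.0862] a 0.414 r 0.1503 F [-5.78 12.01  7.86] Ftan 13.33 w 0.032
-0.07 [0.0106, -0.0005, 0.0003, -0.0, -0.2, 5.6]
-0.14 [0.0211, 0.0009, 0.0003, -0.0, -0.2, 9.6]
-0.21 [0.0315, 0.003, 0.0004, -0.0, -0.2, 13.6]
-0.28 [0.0417, 0.0059, 0.0004, -0.0, -0.2, 17.6]
-0.35 [0.0517, 0.0095, 0.0004, -0.0, -0.2, 21.7]
side knob [([0.4706, -0.1041, 0.1014], 0.68)]
side pad_face [([0.6997, -0.0631, 0.0424], 0.75)]
side cell [([0.7171, -0.0631, 0.0088], 0.75)]
top knob [([0.476, -0.1035, 0.1017], 0.94)]
top pad_face [([0.7023, -0.0624, 0.044], 0.84)]
top cell [([0.7139, -0.0604, 0.0114], 0.93)]
```

View pics/side5.png

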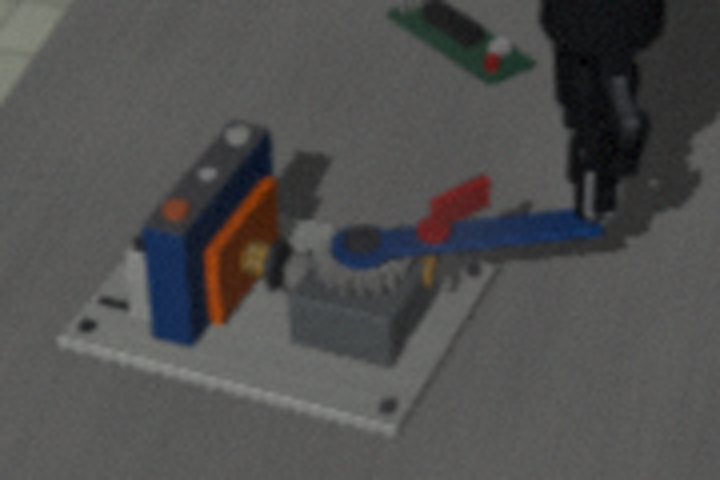

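The side picture shows the pad (px 240,250) now touching the cell, which has slid towards the end stop. The fin is still on tighten. Swinging back for the next stroke.

jog_arm --commands '[[[0.38, 0.0105, -0.0005, 0, 0, 0, 5], [0.38, 0.021, 0.0008, 0, 0, 0, 9.6], [0.38, 0.0315, 0.003, 0, 0, 0, 13.6], [0.38, 0.042, 0.006, 0, 0, 0, 17.6], [0.38, 0.052, 0.0095, 0, 0, 0, 21.7]]]'

```text
t: 15.62
position: [0.4606, -0.0596, 0.087]
orientation: [-0.001, 0.686, 0.727, 0.001]
ft_force: [0.0, -4.7, -0.7]
width: 0.0323
```

Run:
```python
from h import *
rep();arc([-.07*i for i in range(1,6)])
```

```text
t 15.62 p [ 0.4606 -0.0596  0.087 ] a 0.07 r 0.1513 F [ 0.01 -4.73 -0.74] Ftan -4.72 w 0.032
-0.07 [0.0106, 0.0, 0.001, 0.0, -0.1, 3.3]
-0.14 [0.0212, 0.001, 0.001, -0.0, -0.1, 7.3]
-0.21 [0.0316, 0.0027, 0.0011, -0.0, -0.1, 11.3]
-0.28 [0.0419, 0.0052, 0.0011, -0.0, -0.1, 15.4]
-0.35 [0.052, 0.0083, 0.0011, -0.0, -0.1, 19.4]
```

jog_arm --commands '[[[0.38, 0.0105, 0, 0.001, 0, 0, 3.5], [0.38, 0.021, 0.001, 0.001, 0, 0, 7.3], [0.38, 0.0315, 0.0027, 0.001, 0, 0, 11.3], [0.38, 0.042, 0.0052, 0.001, 0, 0, 15.4], [0.38, 0.052, 0.0083, 0.001, 0, 0, 19.4]]]'

```text
t: 16.03
position: [0.4657, -0.0075, 0.0867]
orientation: [-0.001, 0.8, 0.6, 0.001]
ft_force: [-2.1, -4.1, 0.9]
width: 0.0326
```

jog_arm --commands '[[[0.38, 0.0105, 0, 0.001, 0, 0, 3.8], [0.38, 0.021, 0.001, 0.001, 0, 0, 7.8], [0.38, 0.0315, 0.0027, 0.001, 0, 0, 11.8], [0.38, 0.042, 0.0052, 0.001, 0, 0, 15.8], [0.38, 0.052, 0.0083, 0.001, 0, 0, 19.8]]]'

```text
t: 16.45
position: [0.4883, 0.0401, 0.0863]
orientation: [-0.001, 0.892, 0.452, 0.0]
ft_force: [-1.3, -3.1, 1.6]
width: 0.0325
```

Run:
```python
from h import *
rep();arc([-.03*i for i in range(1,6)])
```

```text
t 16.45 p [0.4883 0.0401 0.0863] a -0.626 r 0.152 F [-1.28 -3.09  1.64] Ftan -3.25 w 0.033
-0.03 [0.0045, 0.0005, 0.0003, -0.0, -0.1, 1.3]
-0.06 [0.0091, 0.0007, 0.0003, -0.0, -0.1, 3.0]
-0.09 [0.0136, 0.001, 0.0003, -0.0, -0.1, 4.8]
-0.12 [0.0181, 0.0015, 0.0003, -0.0, -0.1, 6.5]
-0.15 [0.0227, 0.0021, 0.0003, -0.0, -0.1, 8.2]
```

jog_arm --commands '[[[0.38, 0.006, 0.0005, 0, 0, 0, 2], [0.38, 0.011, 0.001, 0, 0, 0, 4], [0.38, 0.0155, 0.0013, 0, 0, 0, 5.5], [0.38, 0.017, 0.0014, 0, 0, 0, 6], [0.38, 0.017, 0.0014, 0, 0, 0, 6]]]'

```text
t: 16.87
position: [0.4995, 0.0535, 0.0865]
orientation: [-0.001, 0.914, 0.405, 0.0]
ft_force: [-0.4, -1.3, -0.7]
width: 0.0326
```

jog_arm --commands '[[[0.38, -0.0075, 0.0003, 0, 0, 0, -2.8], [0.38, -0.015, 0.001, 0, 0, 0, -5.6], [0.38, -0.0225, 0.002, 0, 0, 0, -8.5], [0.38, -0.03, 0.0032, 0, 0, 0, -11.3], [0.38, -0.0375, 0.0048, 0, 0, 0, -14]]]'

```text
t: 17.28
position: [0.4788, 0.0232, 0.0869]
orientation: [-0.001, 0.857, 0.516, 0.002]
ft_force: [1.2, 2.7, -1.2]
width: 0.0326
```

Run:
```python
from h import *
rep();arc([.03*i for i in range(1,6)])
```

```text
t 17.28 p [0.4788 0.0232 0.0869] a -0.498 r 0.1511 F [ 1.17  2.74 -1.19] Ftan 2.96 w 0.033
0.03 [-0.0045, -0.0004, 0.0009, 0.1, -0.2, -1.1]
0.06 [-0.0091, -0.0002, 0.0009, 0.1, -0.2, -2.8]
0.09 [-0.0136, 0.0001, 0.0009, 0.1, -0.2, -4.5]
0.12 [-0.0181, 0.0005, 0.0008, 0.1, -0.2, -6.3]
0.15 [-0.0227, 0.0011, 0.0008, 0.1, -0.2, -8.0]
```

Now I'll slow down to about 4 mm per row.

jog_arm --commands '[[[0.38, -0.004, -0.0003, 0.001, 0, 0, -1.2], [0.38, -0.008, -0.0003, 0.001, 0, 0, -2.6], [0.38, -0.012, 0, 0.001, 0, 0, -4], [0.38, -0.016, 0.0004, 0.001, 0, 0, -5.5], [0.38, -0.02, 0.0009, 0.001, 0, 0, -7]]]'

```text
t: 17.7
position: [0.4721, 0.0074, 0.0866]
orientation: [-0.001, 0.823, 0.569, 0.005]
ft_force: [2.4, 11.0, -1.1]
width: 0.0324
```

jog_arm --commands '[[[0.38, -0.004, 0, 0, 0, 0, -1.5], [0.38, -0.008, 0.0001, 0, 0, 0, -3], [0.38, -0.012, 0.0003, 0, 0, 0, -4.5], [0.38, -0.016, 0.0006, 0, 0, 0, -6], [0.38, -0.02, 0.001, 0, 0, 0, -7.5]]]'

```text
t: 18.12
position: [0.4676, -0.008, 0.0869]
orientation: [-0.001, 0.782, 0.624, 0.007]
ft_force: [2.2, 13.7, -2.2]
width: 0.0324
```

Run:
```python
from h import *
rep();arc([.03*i for i in range(1,6)])
```

```text
t 18.12 p [ 0.4676 -0.008   0.0869] a -0.277 r 0.1496 F [ 2.19 13.65 -2.17] Ftan 13.73 w 0.032
0.03 [-0.0045, -0.0021, 0.0008, 0.5, -0.7, 1.4]
0.06 [-0.009, -0.0021, 0.0007, 0.5, -0.7, -0.4]
0.09 [-0.0135, -0.002, 0.0007, 0.5, -0.7, -2.1]
0.12 [-0.0181, -0.0018, 0.0006, 0.5, -0.7, -3.8]
0.15 [-0.0226, -0.0014, 0.0006, 0.5, -0.7, -5.5]
```

jog_arm --commands '[[[0.38, -0.003, -0.001, 0.0005, 0, 0, 0], [0.38, -0.006, -0.0018, 0.0005, 0.2, -0.3, 0], [0.38, -0.009, -0.002, 0.0005, 0.4, -0.5, -0.5], [0.38, -0.012, -0.002, 0.0005, 0.4, -0.5, -1.4], [0.38, -0.015, -0.002, 0.0005, 0.4, -0.5, -2.6]]]'

```text
t: 18.53
position: [0.4646, -0.0186, 0.0869]
orientation: [-0.001, 0.766, 0.643, 0.005]
ft_force: [2.3, 13.4, -0.9]
width: 0.0326
```

Run:
```python
from h import *
rep();arc([.02*i for i in range(1,6)])
```

```text
t 18.53 p [ 0.4646 -0.0186  0.0869] a -0.204 r 0.15 F [ 2.28 13.44 -0.85] Ftan 13.62 w 0.033
0.02 [-0.003, -0.0016, 0.0009, 0.3, -0.5, 0.6]
0.04 [-0.006, -0.0016, 0.0009, 0.3, -0.5, -0.5]
0.06 [-0.009, -0.0015, 0.0008, 0.3, -0.5, -1.6]
0.08 [-0.0121, -0.0014, 0.0008, 0.3, -0.5, -2.8]
0.1 [-0.0151, -0.0012, 0.0008, 0.3, -0.4, -3.9]
```

jog_arm --commands '[[[0.38, -0.003, -0.001, 0.0005, 0, 0, 0], [0.38, -0.006, -0.0014, 0.0005, 0.2, -0.3, -0.5], [0.38, -0.009, -0.0014, 0.0005, 0.3, -0.4, -1.6], [0.38, -0.012, -0.0013, 0.0005, 0.3, -0.4, -2.8], [0.38, -0.015, -0.0012, 0.0005, 0.3, -0.4, -3.9]]]'

```text
t: 18.95
position: [0.4629, -0.0294, 0.0869]
orientation: [-0.0, 0.741, 0.671, 0.003]
ft_force: [0.3, 12.5, -0.9]
width: 0.0324
```

Run:
```python
from h import *
rep();arc([.02*i for i in range(1,6)])
```

```text
t 18.95 p [ 0.4629 -0.0294  0.0869] a -0.131 r 0.1499 F [ 0.31 12.51 -0.85] Ftan 12.45 w 0.032
0.02 [-0.003, -0.0017, 0.0009, 0.2, -0.3, 0.7]
0.04 [-0.006, -0.0017, 0.0009, 0.2, -0.3, -0.5]
0.06 [-0.009, -0.0016, 0.0009, 0.2, -0.3, -1.6]
0.08 [-0.0121, -0.0015, 0.0009, 0.2, -0.3, -2.7]
0.1 [-0.0151, -0.0013, 0.0009, 0.2, -0.3, -3.9]
```

jog_arm --commands '[[[0.38, -0.003, -0.001, 0.0005, 0, 0, 0], [0.38, -0.006, -0.0014, 0.0005, 0.2, -0.3, -0.5], [0.38, -0.009, -0.0014, 0.0005, 0.2, -0.3, -1.6], [0.38, -0.012, -0.0013, 0.0005, 0.2, -0.3, -2.8], [0.38, -0.015, -0.0012, 0.0005, 0.2, -0.3, -3.9]]]'

```text
t: 19.37
position: [0.462, -0.0402, 0.0869]
orientation: [0.0, 0.716, 0.698, 0.003]
ft_force: [0.5, 14.2, -0.9]
width: 0.0328
```

jog_arm --commands '[[[0.38, -0.003, -0.001, 0.0005, 0, 0, -0.3], [0.38, -0.006, -0.0014, 0.0005, 0.1, -0.2, -0.9], [0.38, -0.009, -0.0014, 0.0005, 0.1, -0.2, -2], [0.38, -0.012, -0.0013, 0.0005, 0.1, -0.2, -3.1], [0.38, -0.015, -0.0012, 0.0005, 0.1, -0.2, -4.3]]]'

```text
t: 19.78
position: [0.462, -0.0511, 0.0869]
orientation: [0.0, 0.687, 0.727, 0.004]
ft_force: [0.4, 14.7, -1.0]
width: 0.0324
```

Run:
```python
from h import *
rep();arc([.02*i for i in range(1,6)])
```

```text
t 19.78 p [ 0.462  -0.0511  0.0869] a 0.014 r 0.1495 F [ 0.36 14.71 -1.  ] Ftan 14.71 w 0.032
0.02 [-0.0029, -0.0021, 0.0009, 0.4, -0.3, 1.3]
0.04 [-0.006, -0.0021, 0.0009, 0.4, -0.3, 0.1]
0.06 [-0.009, -0.0021, 0.0009, 0.4, -0.3, -1.0]
0.08 [-0.012, -0.002, 0.0008, 0.4, -0.3, -2.1]
0.1 [-0.0151, -0.0019, 0.0008, 0.4, -0.3, -3.3]
```

jog_arm --commands '[[[0.38, -0.003, -0.001, 0.0005, 0, 0, 0], [0.38, -0.006, -0.0016, 0.0005, 0.2, -0.2, 0], [0.38, -0.009, -0.0018, 0.0005, 0.2, -0.2, -1], [0.38, -0.012, -0.0018, 0.0005, 0.2, -0.2, -2.2], [0.38, -0.015, -0.0017, 0.0005, 0.2, -0.2, -3.4]]]'

```text
t: 20.2
position: [0.4625, -0.0617, 0.0869]
orientation: [0.0, 0.663, 0.749, 0.004]
ft_force: [-0.7, 16.2, 0.2]
width: 0.0324
```

Run:
```python
from h import *
rep();arc([.02*i for i in range(1,6)])
```

```text
t 20.2 p [ 0.4625 -0.0617  0.0869] a 0.085 r 0.1495 F [-0.73 16.25  0.15] Ftan 16.25 w 0.032
0.02 [-0.003, -0.0021, 0.0009, 0.4, -0.3, 1.0]
0.04 [-0.006, -0.0021, 0.0009, 0.4, -0.3, -0.2]
0.06 [-0.009, -0.002, 0.0008, 0.4, -0.3, -1.3]
0.08 [-0.012, -0.0019, 0.0008, 0.4, -0.3, -2.5]
0.1 [-0.0151, -0.0018, 0.0008, 0.4, -0.3, -3.6]
```

jog_arm --commands '[[[0.38, -0.0025, -0.001, 0.0005, 0, 0, 0], [0.38, -0.005, -0.0016, 0.0005, 0.2, -0.2, 0], [0.38, -0.0075, -0.0018, 0.0005, 0.2, -0.2, -0.7], [0.38, -0.01, -0.0018, 0.0005, 0.2, -0.2, -1.6], [0.38, -0.0125, -0.0017, 0.0005, 0.2, -0.2, -2.5]]]'

```text
t: 20.62
position: [0.4634, -0.0698, 0.0869]
orientation: [-0.0, 0.644, 0.765, 0.004]
ft_force: [-0.6, 14.9, 3.9]
width: 0.0323
```

Run:
```python
from h import *
rep();arc([.02*i for i in range(1,6)])
```

```text
t 20.62 p [ 0.4634 -0.0698  0.0869] a 0.139 r 0.1495 F [-0.58 14.9   3.91] Ftan 14.83 w 0.032
0.02 [-0.003, -0.002, 0.0008, 0.3, -0.3, 0.7]
0.04 [-0.006, -0.002, 0.0008, 0.3, -0.3, -0.4]
0.06 [-0.009, -0.002, 0.0008, 0.4, -0.3, -1.6]
0.08 [-0.0121, -0.0019, 0.0008, 0.4, -0.3, -2.7]
0.1 [-0.0151, -0.0017, 0.0008, 0.4, -0.3, -3.9]
```

jog_arm --commands '[[[0.38, -0.0025, -0.001, 0.0005, 0, 0, 0], [0.38, -0.005, -0.0016, 0.0005, 0.2, -0.2, 0], [0.38, -0.007, -0.0018, 0.0005, 0.2, -0.2, -0.7], [0.38, -0.009, -0.0018, 0.0005, 0.2, -0.2, -1.4], [0.38, -0.011, -0.0017, 0.0005, 0.2, -0.2, -2.2]]]'

```text
t: 21.03
position: [0.4645, -0.0761, 0.0868]
orientation: [-0.001, 0.627, 0.779, 0.004]
ft_force: [-0.8, 17.5, 4.8]
width: 0.0327
```

Run:
```python
from h import *
rep();arc([.02*i for i in range(1,6)])
```

```text
t 21.03 p [ 0.4645 -0.0761  0.0868] a 0.182 r 0.1495 F [-0.85 17.48  4.81] Ftan 17.35 w 0.033
0.02 [-0.003, -0.0021, 0.0008, 0.3, -0.4, 0.8]
0.04 [-0.006, -0.0021, 0.0008, 0.3, -0.4, -0.4]
0.06 [-0.009, -0.0021, 0.0008, 0.3, -0.4, -1.5]
0.08 [-0.0121, -0.002, 0.0007, 0.3, -0.4, -2.6]
0.1 [-0.0151, -0.0018, 0.0007, 0.3, -0.4, -3.8]
```

The reading of 17.35 N in motion fits the rising trend, which gives about 16.9 N here. I'll stop, open the jaws and lift away.

jog_arm --commands '[[[0.55, 0.001, 0, 0, 0, 0, 0], [0.6, 0.003, 0, 0, 0, 0, 0], [0.6, 0.004, 0, 0, 0, 0, 0], [0.6, 0.004, 0, 0, 0, 0, 0], [0.6, 0.004, 0, 0, 0, 0, 0]]]'

```text
t: 21.45
position: [0.4644, -0.072, 0.0872]
orientation: [-0.0, 0.627, 0.779, 0.005]
ft_force: [0.6, 4.6, 1.3]
width: 0.0512
```

Run:
```python
from h import *
rep()
import cv2
p2,_=read_camera("side");cv2.imwrite(f"pics/side6.png",cv2.resize(p2[150:270,200:380][:,:,::-1],None,fx=4,fy=4,interpolation=cv2.INTER_CUBIC))
print(tip_of("side","knob")[:1])
```

```text
t 21.45 p [ 0.4644 -0.072   0.0872] a 0.155 r 0.1489 F [0.57 4.61 1.29] Ftan 4.47 w 0.051
[{'location': [0.4627, -0.057, 0.1009], 'conf': 0.66}]
```

View pics/side6.png

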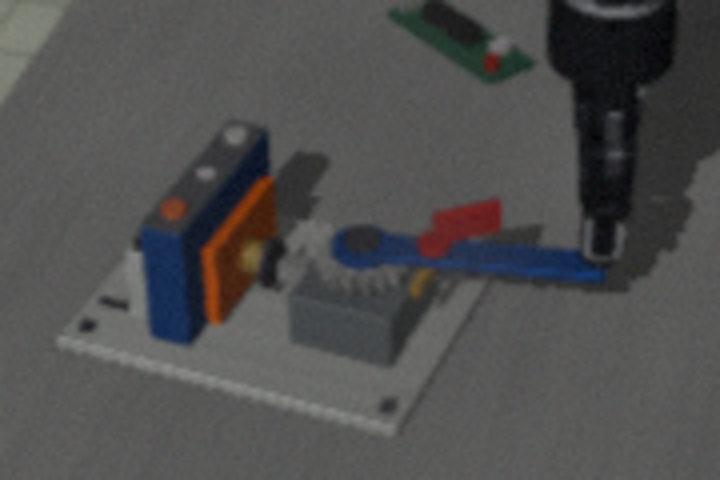

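Run:
```python
from see import *
see(7);rep()
```

```text
knob 1 [ 0.448292   -0.02978516  0.13456543] (np.float64(-0.11719274554262848), np.float64(0.16433521357121736))
red 44 [ 0.56181295 -0.04820004] axis off -x -0.36495942021106986
top knob []
top fin [([0.5324, -0.0753, 0.0898], 0.61)]
top pad_face [([0.7036, -0.0611, 0.0423], 0.56)]
top cell [([0.7165, -0.062, 0.0111], 0.66)]
side knob [([0.4569, -0.0575, 0.1026], 0.95)]
side fin []
side pad_face [([0.7047, -0.0595, 0.0439], 0.88)]
side cell [([0.7195, -0.0665, 0.0086], 0.94)]
t 22.05 p [ 0.4638 -0.0721  0.0869] a 0.155 r 0.1495 F [1.65 5.2  2.09] Ftan 4.88 w 0.051
```

View pics/top7.png

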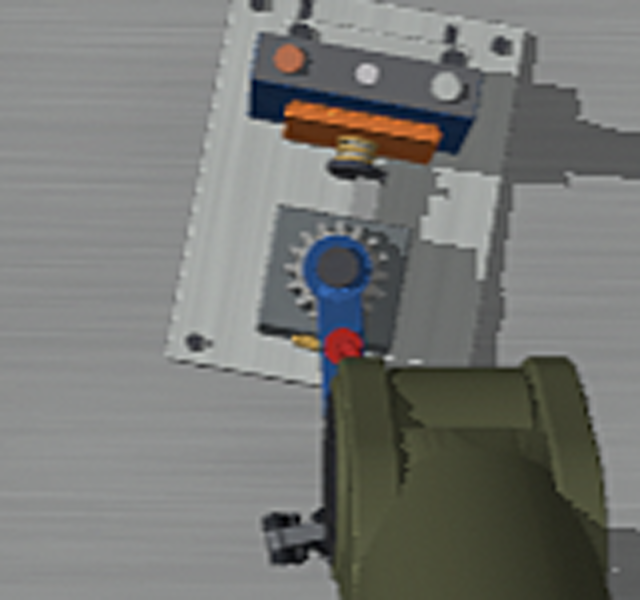

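jog_arm --commands '[[[0.75, 0.001, 0, 0, 0, 0, 0], [0.75, 0.002, 0, 0, 0, 0, 0], [0.75, 0.002, 0, 0, 0, 0, 0], [0.75, 0.002, 0, 0, 0, 0, 0], [0.75, 0.002, 0, 0, 0, 0, 0]]]'

```text
t: 22.47
position: [0.4631, -0.0705, 0.0868]
orientation: [-0.001, 0.627, 0.779, 0.004]
ft_force: [-0.5, 0.3, 0.1]
width: 0.0643
```

Run:
```python
from h import *
rep()
import cv2
p2,_=read_camera("side");cv2.imwrite(f"pics/side8.png",cv2.resize(p2[150:270,200:380][:,:,::-1],None,fx=4,fy=4,interpolation=cv2.INTER_CUBIC))
for l in("knob","pad_face","cell"):print(tip_of("side",l)[:1])
rep()
```

```text
t 22.47 p [ 0.4631 -0.0705  0.0868] a 0.144 r 0.1499 F [-0.52  0.26  0.14] Ftan 0.33 w 0.064
[{'location': [0.4596, -0.0529, 0.1024], 'conf': 0.57}]
[{'location': [0.7032, -0.0639, 0.0439], 'conf': 0.78}]
[{'location': [0.7181, -0.0665, 0.0101], 'conf': 0.6}]
t 22.67 p [ 0.4633 -0.0703  0.0869] a 0.143 r 0.1497 F [0.49 0.27 0.24] Ftan 0.19 w 0.064
```

View pics/side8.png

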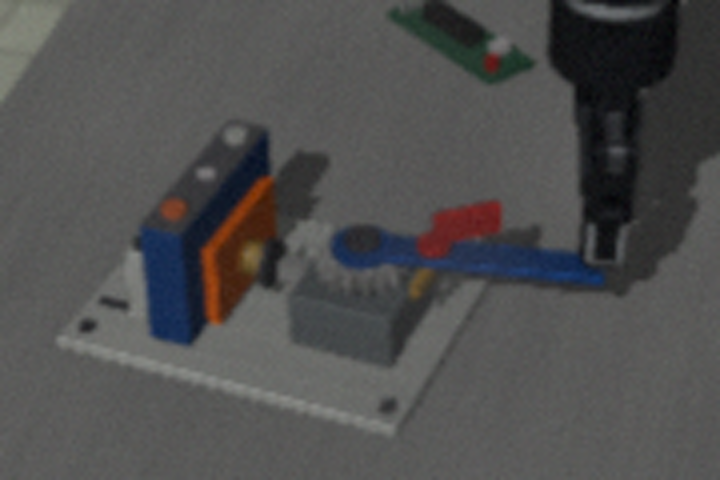

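The handle came back about 0.1 rad on release. I'll re-engage gently and feel whether the wheel held.

jog_arm --commands '[[[0.75, 0.004, 0, 0, 0, 0, 1.5], [0.75, 0.009, 0, 0, 0, 0, 3], [0.6, 0.013, 0, 0, 0, 0, 4.5], [0.5, 0.013, 0, 0, 0, 0, 4.5], [0.4, 0.013, 0, 0, 0, 0, 4.5]]]'

```text
t: 23.08
position: [0.4605, -0.0575, 0.087]
orientation: [-0.001, 0.656, 0.755, 0.004]
ft_force: [-0.2, 0.3, -0.2]
width: 0.034
```

jog_arm --commands '[[[0.38, 0, 0, 0, 0, 0, 0], [0.38, 0, 0, 0, 0, 0, 0], [0.38, 0, 0, 0, 0, 0, 0], [0.38, 0, 0, 0, 0, 0, 0], [0.38, 0, 0, 0, 0, 0, 0]]]'

```text
t: 23.5
position: [0.4606, -0.0577, 0.087]
orientation: [-0.001, 0.656, 0.754, 0.004]
ft_force: [-0.1, -0.8, -0.1]
width: 0.0325
```

Run:
```python
from h import *
rep();arc([.02*i for i in range(1,6)])
print(tip_of("side","knob")[:1])
```

```text
t 23.5 p [ 0.4606 -0.0577  0.087 ] a 0.057 r 0.1512 F [-0.06 -0.84 -0.06] Ftan -0.84 w 0.033
0.02 [-0.003, -0.0005, 0.001, 0.3, -0.4, 3.5]
0.04 [-0.006, -0.0007, 0.001, 0.3, -0.4, 2.4]
0.06 [-0.0091, -0.0008, 0.0009, 0.3, -0.4, 1.2]
0.08 [-0.0121, -0.0008, 0.0009, 0.3, -0.4, 0.1]
0.1 [-0.0151, -0.0008, 0.0009, 0.3, -0.4, -1.1]
[{'location': [0.4596, -0.0529, 0.1024], 'conf': 0.57}]
```

jog_arm --commands '[[[0.38, -0.002, -0.0005, 0.0005, 0, 0, 2], [0.38, -0.004, -0.0006, 0.0005, 0, 0, 2.5], [0.38, -0.006, -0.0007, 0.0005, 0, 0, 2.4], [0.38, -0.008, -0.0008, 0.0005, 0, 0, 1.6], [0.38, -0.01, -0.0008, 0.0005, 0, 0, 0.8]]]'

```text
t: 23.97
position: [0.4608, -0.0658, 0.0863]
orientation: [-0.002, 0.661, 0.751, 0.005]
ft_force: [-1.5, 8.8, 0.7]
width: 0.0324
```

Run:
```python
from h import *
rep();arc([.02*i for i in range(1,6)])
```

```text
t 23.97 p [ 0.4608 -0.0658  0.0863] a 0.111 r 0.1516 F [-1.46  8.84  0.7 ] Ftan 8.95 w 0.032
0.02 [-0.003, 0.0001, 0.0003, 0.3, -0.5, -0.2]
0.04 [-0.0061, 0.0001, 0.0003, 0.3, -0.5, -1.4]
0.06 [-0.0091, 0.0002, 0.0002, 0.3, -0.5, -2.5]
0.08 [-0.0121, 0.0004, 0.0002, 0.3, -0.5, -3.7]
0.1 [-0.0151, 0.0006, 0.0002, 0.3, -0.5, -4.8]
```

jog_arm --commands '[[[0.38, -0.001, 0, 0, 0, 0, 0], [0.38, -0.002, 0, 0, 0, 0, -0.4], [0.38, -0.003, 0, 0, 0, 0, -0.8], [0.38, -0.004, 0, 0, 0, 0, -1.2], [0.38, -0.005, 0, 0, 0, 0, -1.6]]]'

```text
t: 24.38
position: [0.4614, -0.0684, 0.0863]
orientation: [-0.003, 0.649, 0.76, 0.006]
ft_force: [-0.6, 10.9, 2.3]
width: 0.0325
```

Run:
```python
from h import *
rep()
```

```text
t 24.38 p [ 0.4614 -0.0684  0.0863] a 0.129 r 0.1514 F [-0.62 10.93  2.26] Ftan 10.92 w 0.033
```

jog_arm --commands '[[[0.38, -0.0015, 0, 0, 0, 0, 0], [0.38, -0.003, 0, 0, 0, 0, -0.4], [0.38, -0.0045, 0, 0, 0, 0, -0.9], [0.38, -0.006, 0, 0, 0, 0, -1.5], [0.38, -0.0075, 0, 0, 0, 0, -2.1]]]'

```text
t: 24.8
position: [0.4622, -0.0725, 0.0862]
orientation: [-0.004, 0.634, 0.773, 0.007]
ft_force: [-1.9, 13.5, 3.7]
width: 0.0327
```

Run:
```python
from h import *
rep()
```

```text
t 24.8 p [ 0.4622 -0.0725  0.0862] a 0.156 r 0.1512 F [-1.92 13.5   3.67] Ftan 13.64 w 0.033
```

jog_arm --commands '[[[0.38, -0.0015, 0, 0, 0, 0, 0], [0.38, -0.003, 0, 0, 0, 0, -0.4], [0.38, -0.0045, 0, 0, 0, 0, -0.9], [0.38, -0.006, 0, 0, 0, 0, -1.5], [0.38, -0.0075, 0, 0, 0, 0, -2.1]]]'

```text
t: 25.22
position: [0.463, -0.0759, 0.0861]
orientation: [-0.006, 0.618, 0.786, 0.008]
ft_force: [-2.4, 15.8, 5.6]
width: 0.0327
```

Run:
```python
from h import *
rep()
```

```text
t 25.22 p [ 0.463  -0.0759  0.0861] a 0.179 r 0.1509 F [-2.44 15.8   5.57] Ftan 15.99 w 0.033
```

jog_arm --commands '[[[0.38, -0.0015, 0, 0, 0, 0, 0], [0.38, -0.003, 0, 0, 0, 0, -0.3], [0.38, -0.004, 0, 0, 0, 0, -0.6], [0.38, -0.005, 0, 0, 0, 0, -1], [0.38, -0.006, 0, 0, 0, 0, -1.4]]]'

```text
t: 25.63
position: [0.4635, -0.0773, 0.086]
orientation: [-0.008, 0.607, 0.795, 0.009]
ft_force: [-4.2, 17.3, 6.3]
width: 0.0326
```

Run:
```python
from h import *
rep()
```

```text
t 25.63 p [ 0.4635 -0.0773  0.086 ] a 0.189 r 0.1506 F [-4.21 17.32  6.31] Ftan 17.81 w 0.033
```

About 17.5 N, at the same angle as before. So the wheel held, and only the handle's elastic wind-up had come back. I'll unwind gently, open and lift.

jog_arm --commands '[[[0.38, 0.003, 0, 0, 0, 0, 0.5], [0.38, 0.006, 0, 0, 0, 0, 1], [0.45, 0.009, 0, 0, 0, 0, 1.5], [0.55, 0.012, 0, 0, 0, 0, 2], [0.65, 0.015, 0, 0, 0, 0, 2.5]]]'

```text
t: 26.05
position: [0.4594, -0.0634, 0.0863]
orientation: [-0.008, 0.625, 0.781, 0.009]
ft_force: [-0.5, 0.2, 0.1]
width: 0.0553
```

jog_arm --commands '[[[0.75, 0.002, 0, 0, 0, 0, 0], [0.75, 0.004, 0, 0, 0, 0, 0], [0.75, 0.004, 0, 0, 0, 0, 0], [0.75, 0.004, 0, 0, 0, 0, 0], [0.75, 0.004, 0, 0, 0, 0, 0]]]'

```text
t: 26.47
position: [0.4586, -0.0597, 0.0864]
orientation: [-0.008, 0.625, 0.781, 0.009]
ft_force: [-0.7, -0.4, -0.1]
width: 0.0641
```

Run:
```python
from h import *
rep()
read_camera("side")
for l in("knob",):print(tip_of("side",l)[:1])
```

```text
t 26.47 p [ 0.4586 -0.0597  0.0864] a 0.07 r 0.1533 F [-0.7  -0.35 -0.07] Ftan -0.3 w 0.064
[{'location': [0.4601, -0.0581, 0.1005], 'conf': 0.82}]
```

The jaws are free, with the knob centred between them. Lifting straight up and away.

jog_arm --commands '[[[0.75, 0, 0, -0.01, 0, 0, 0], [0.75, 0, 0, -0.03, 0, 0, 0], [0.75, 0, 0, -0.055, 0, 0, 0], [0.75, 0, 0, -0.085, 0, 0, 0], [0.75, 0, 0, -0.12, 0, 0, 0]]]'

```text
t: 26.98
position: [0.4578, -0.0625, 0.2068]
orientation: [-0.009, 0.625, 0.781, 0.008]
ft_force: [1.2, -0.1, 0.1]
width: 0.0639
```

jog_arm --commands '[[[0.75, 0.03, -0.005, 0, 0, 0, 0], [0.75, 0.06, -0.01, 0, 0, 0, 0], [0.75, 0.09, -0.015, 0, 0, 0, 0], [0.75, 0.12, -0.02, 0, 0, 0, 0], [0.75, 0.14, -0.02, 0, 0, 0, 0]]]'

```text
t: 27.4
position: [0.4059, 0.0717, 0.2105]
orientation: [-0.009, 0.624, 0.781, 0.008]
ft_force: [-0.3, -0.5, -0.8]
width: 0.0643
```

Run:
```python
from see import *
rep();see(9)
for l in("cup","board","connector","endstop"):print(l,[(np.round(x["location"],4).tolist(),round(x["conf"],2)) for x in tip_of("top",l)[:1]])
```

```text
t 27.4 p [0.4059 0.0717 0.2105] a -0.531 r 0.2384 F [-0.26 -0.49 -0.84] Ftan -0.56 w 0.064
knob 96 [ 0.46092575 -0.05545356  0.12422772] (np.float64(0.04283345102306311), np.float64(0.15071248070725557))
red 98 [ 0.55136386 -0.05693652] axis off -x 0.5476080308052746
top knob [([0.4614, -0.0533, 0.0995], 0.88)]
top fin [([0.5339, -0.0753, 0.0907], 0.44)]
top pad_face [([0.7034, -0.0644, 0.0426], 0.86)]
top cell [([0.7161, -0.0616, 0.0105], 0.67)]
side knob [([0.4628, -0.059, 0.1031], 0.87)]
side fin [([0.5349, -0.0716, 0.0908], 0.68)]
side pad_face [([0.7034, -0.0647, 0.0427], 0.8)]
side cell [([0.7187, -0.0674, 0.011], 0.75)]
cup [([0.5952, 0.3918, -0.0025], 0.86)]
board [([0.6235, -0.4179, 0.0001], 0.77)]
connector [([0.4279, 0.394, 0.0002], 0.72)]
endstop [([0.7413, -0.073, 0.0106], 0.67)]
```

View pics/top9.png

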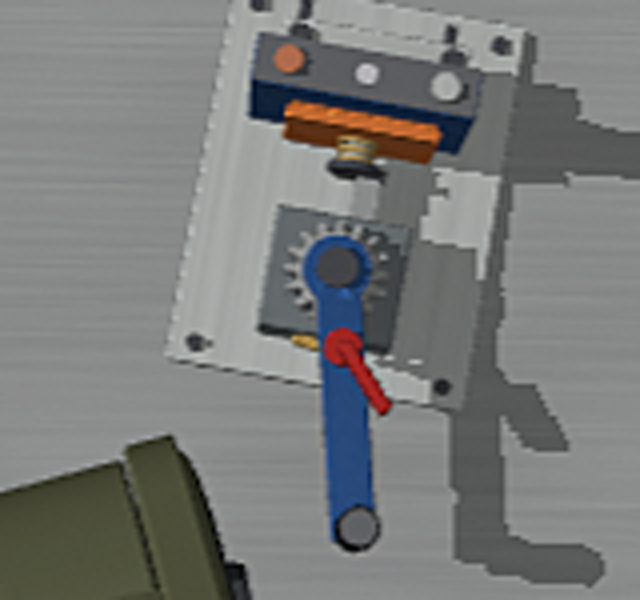

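View pics/side9.png

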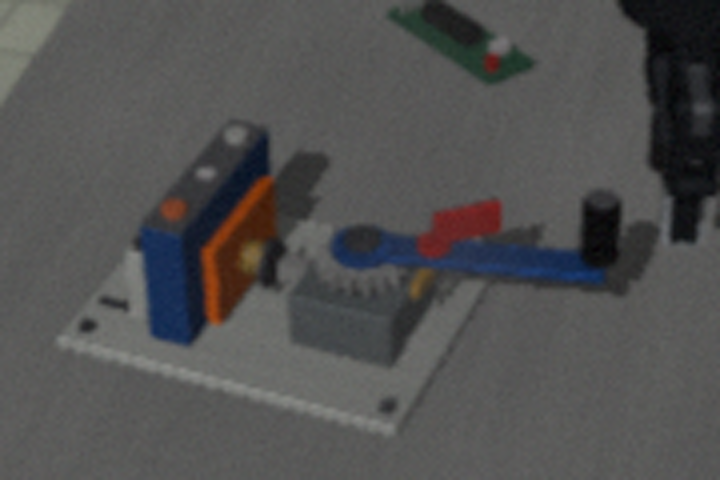

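```bash
python3 -c "
from cell import *
finish_job()"
```

```text
the job is handed in; nothing more can be done
```

I flipped the red fin to tighten and clamped the cell with three strokes of the knob. I stopped when the knob took about 17 N, let go, lifted clear and handed the job in at about 27 s.

- **Fin:** it stands about 0.5 rad over relative to the handle, so it is fully on tighten. My push also moved the handle along slightly, at about 5.4 N.
- **Clamping force:** free driving took about 12 N. On the third stroke the force climbed steadily, and the last reading was 17.35 N. Readings scatter by about 1 N, one sample on the way up dipped to 14.8 N, and the trend gave about 16.9 N.
- **After letting go:** the handle came back about 0.1 rad. I pushed it again to check, and the force rose smoothly to about 17.8 N at the same angle. I took that to mean the wheel and pad had held and only the handle's give had come back.
- **Last pictures:** the pad rests on the cell, about 13 mm further forward than at the start, and the cell has moved towards the end stop. The gripper was clear of everything and read no force.
- **Bystanders:** the cup, board and connector are where they were, within measuring error. The largest difference is 4 mm, on the cup.

The squeeze itself was judged only by the force at the knob. The pictures are too coarse to measure how far the spring washers are compressed.

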